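Scan a pressure transducer and hold it open in the comparator's bayonet port

ROBOT

A 7-joint arm with a two-finger parallel gripper is mounted at the origin on the work surface. World frame = base frame: x ahead of the robot, y to its left, z up, the work surface at z = 0. Lengths are in m, angles in rad, forces in N, time in s.
With the tool pointing down it reaches from about 0.425 to 0.95 m from the base axis. Payload 16.7 kg.
Tool frame: the origin (TCP) lies at the very end of the fingers, on their centre line; the grasp point (between the pads) lies 19 mm behind it; z points along the fingers, y is the line along which they close (so a half turn about z gives the same grasp; the last joint's range is limited). The gripper opens to 94 mm and grips with 3 to 60 N. Pads are 16 mm wide; open, the fingers measure 119 mm over their backs; the gripper's body (75 mm by 177 mm) begins 78 mm behind the grasp point.
Start: joints at [1.105, 0.426, 0.074, 1.606, -0.034, 1.111, -0.067], TCP at [0.21, -0.641, 0.205] pointing down, gripper open.
Joint ranges: [-2.85, 2.85], [-0.5, 2.14], [-1.23, 1.37], [0.21, 2.46], [-1.02, 4.16], [0.16, 2.05], [-2.73, 2.73]. Speed limits (rad/s): [1.89, 1.89, 2.39, 2.39, 3.01, 3.01, 3.01].

INTERFACE

Orientations are given as a unit quaternion [x, y, z, w].
In Python, from plant import manip gives the robot as it stands.
- The arm moves only by the tool send_rows, never from a script. Its argument "motion" is a list that holds one entry, the list of rows, each a list of 4 numbers: the shift along the tool's x, y, z in m, then the turn about the tool's z in rad. In form: [[[dx, dy, dz, yaw], ...]]. A call has 1 to 5 rows; each row shifts and turns the commanded pose from where the row before left it, along the tool's axes as they then stand; what a row does not reach is not made up. A row lasts 1/12 s, in which the tool goes at most 41.7 mm and 7.16 degrees, less where a joint would pass 70% of its speed; a pose out of reach is approached as far as the arm can. A call with a gripper value outside its range is refused whole. "claw" is the gripper's target within -1 to 1 (fully open at 1, half-way at 0, shut at -1), set as the call begins (left out, the last holds). The fingers move at their own pace and stop on an object; "force" is the grip in N (left out, the last holds). Time passes only in rows, so rows that do not move let the fingers close. It gives the time, the measured TCP pose, the force, the opening and the grip force at its end, in the units of the state.
- manip.read_state(): the state, without advancing time (a new reading comes with each control period).
- manip.read_camera(name): name is "scene" or "top"; returns a dict with "color" (420x560x3 uint8, blue, green, red), "depth" (420x560 float32, m along the optical axis (not along the pixel's ray), 0 where there is no reading), "fx", "fy", "cx", "cy" (pixels), "k1" (the pictures are not rectified: a ray, as slopes to the right and down, at radius r is drawn at 1 + k1 r^2 times it, then the intrinsics apply), "world_to_cam" (4x4, takes a point from world to camera coordinates). Camera axes: x right, y down, z forward; pixel columns grow to the right and rows downward; lengths in m; the calibration is good to about 2 mm. A picture is of the moment at which its call begins.
- manip.hand_in(): hands the job in; it is judged then, once.
The state is a dict: "clock": time; "joint_pos": joint angles; "joint_velocities": joint speeds; "joint_torque": joint torques, N m; "ee_pos": TCP position; "tool_rot": TCP orientation; "force": force on the tool from outside, world axes, zero at the start; "ft_torque": the same for the moment, N m; "gripper_width": finger opening in m; "grip_force": force on a finger pad.
Only numpy, scipy, OpenCV 4.12 (cv2) and the standard library are available. Lean on these libraries where they do the work, as an engineer would, in place of code of your own. Each camera call takes 0.05 s, during which the arm holds its last target. There are 200 camera calls.

TASK

Take the yellow stick scanner out of its stand, aim it straight down from about 8 cm at the code on top of the pressure transducer with the blue band, hold it steady there for a good second, then stand the scanner back in its stand and let go of it. Then lift the blue-banded transducer out of the wooden rack, enter its two lugs in the slots of the comparator's port, push it down against the spring until its collar meets the port, twist it a quarter turn clockwise (seen from above) to the stop, and keep hold of it there: the port's valve springs back when let go, so the program finishes with the gripper still holding the transducer seated and turned. Leave the other transducers and everything else on the bench where they are.

Things in the scene. Friction and masses are not known exactly. Their poses are not given: they have to be found in the camera images.
- scanner: yellow stick scanner (160 g, 140 mm long) standing nose down in its stand. Origin at the centre of the window in its underside, z up along the stick, x and y square to its flat sides. Head 34 x 34 mm for the lowest 45 mm, then a body 26 x 26 mm. The beam leaves the window along -z and reads a code 40 to 130 mm in front of it, within 12 mm of the beam's axis
- scanner_grip (a point): centre of the scanner's black rubber grip sleeve, where to hold it: on its axis, 100 mm above the window; 30 x 30 mm, 40 mm high. The tail above it is 22 x 22 mm
- stand: the scanner's stand, fixed: black round foot 96 mm across, 12 mm thick, on it a grey square pocket, 46 mm wide inside, 54 mm outside, its walls reaching 62 mm above the bench. Origin on the bench under the pocket's centre, x and y along the pocket's sides. The scanner stands on the pocket's floor, 12 mm above the bench
- sensor: blue-banded pressure transducer, 190 g, upright in a well of the rack, 91 mm tall. Origin at the centre of its nose's underside, z up, x along its two lugs. Steel stem 16 mm across, 18 mm long, its nose tapered to 10 mm over the lowest 5 mm; two lugs, along +x and -x, 6 mm wide, 6 to 10.5 mm above the nose, out to 13.5 mm from the axis. Black body 23 mm across from z = 45 mm up
- sensor_hex (a point): centre of the transducer's steel hexagon, where to grip it: on its axis, 34 mm above the nose. 30 mm across flats, 22 mm high (z = 23 to 45 mm); one pair of flats faces +y and -y of sensor, the others lie 60 degrees to it. Just below is the collar, 38 mm across, so the fingertips stay above z = 23 mm
- sensor_code (a point): centre of the square black-and-white code (14.5 mm) on top of the blue-banded transducer, 91 mm above its nose, facing up
- sensor_collar (a point): centre of the underside of the transducer's aluminium collar (38 mm across, 5 mm thick), 18 mm above the nose; two white marks on the collar stand above the lugs. The collar rests on the rack, and later on the port's face
- rack: fixed wooden rack board, 120 x 320 x 30 mm (x, y, z). Origin at the centre of its underside. Three 30 mm wells at x = +10 mm and y = -100, 0 and +100 mm, each holding a transducer by its collar, its nose 12 mm above the bench
- comparator: fixed black pressure comparator. Origin on the bench under the axis of its bayonet port, x along the port's two slots, z up. Base 45 mm high, x = -60 to 60, y = -213 to 60 mm; red knob (57 mm high) at x = -35, y = -85; dial gauge 72 mm across at y = -135, up to 160 mm high; handwheel to y = -285 mm. A 52 mm square steel flange with the port in it sits on the base
- port_mouth (a point): centre of the port's opening in the flange's face, 53 mm above the bench: 19 mm bore, two slots 9 mm wide along the comparator's +x and -x (white marks), out to 15.5 mm. Orange marks at +y and -y: the lugs' place after the quarter turn. The lugs are free under the 5 mm lips, and it can turn, once the collar is within 2.5 mm of the face; fully home the collar lies on the face
- port_plunger (a joint): spring plunger in the port, m: 0 = up, its top 8 mm below the face, where the nose meets it; 0.010 = the transducer's collar is on the face. It pushes up with 3 N at 0 and 9 N at 0.010
- port_valve (a joint): valve sleeve in the port, rad: 0 = closed, its grooves in line with the slots; 1.57 = open, at its stop. The lugs turn it clockwise seen from above; they have 1.5 mm play either side in its grooves, so it may lag by 0.13 rad. Its spring turns it back with 0.04 N m at 0, 0.26 N m at the stop; rubbing adds about 0.1 N m
- sensor_orange: an upright transducer like sensor but with an orange band; it stands in one of the rack's wells. Origin at the centre of its nose's underside, z up
- sensor_white: an upright transducer like sensor but with a white band; it stands in one of the rack's wells. Origin at the centre of its nose's underside, z up
- multimeter: yellow multimeter with a dark face lying on the bench, 85 x 180 x 40 mm (x, y, z). Origin at the centre of its underside
- spanner: steel spanner 160 mm long lying on the bench. Origin at the middle of its length, on the bench, x along it
- screwdriver: screwdriver lying on the bench, about 200 mm long. Origin near its middle, x along it
- dust_cap: round red plastic dust cap, 42 mm across, 24 mm high. Origin at the centre of its underside
- duster: upright blue and white can, 58 mm across, 150 mm high. Origin at the centre of its underside
Mind the look-alikes: they are no part of the job. What is shaped like the sensor but purple is not meant.

How it is judged:
On the way, in this order (a step that is already met when the one before it is completed fails the run):
1. the held scanner is aimed at the code on the blue-banded transducer, 40 to 130 mm away and within 12 mm of the beam's axis, and is held steady for 0.7 s (contact force between the fingers and scanner above 1 N and x of sensor_code in the frame of scanner between -0.012 and 0.012 m and y of sensor_code in the frame of scanner between -0.012 and 0.012 m and z of sensor_code in the frame of scanner between -0.13 and -0.04 m and angle between scanner's own z axis and vertical below 0.35 rad and linear speed of scanner below 0.03 m/s and angular speed of scanner below 0.2 rad/s), for 0.7 s.
2. the scanner stands in its stand again and is let go (x of scanner in the frame of stand between -0.015 and 0.015 m and y of scanner in the frame of stand between -0.015 and 0.015 m and z of scanner in the frame of stand below 0.022 m and angle between scanner's own z axis and vertical below 0.3 rad and contact force between the fingers and scanner below 0.05 N), for 0.2 s.
3. the blue-banded transducer is in the port, pushed down until its collar is within 4 mm of the face (z of sensor_collar in the frame of port_mouth below 0.004 m and horizontal distance between sensor_collar and port_mouth below 0.004 m and angle between sensor's own z axis and vertical below 0.12 rad), for 0.1 s.
At the end, for the whole second after the job is handed in: Gripper still holds the blue-banded transducer (over 3 N) at rest in the port: collar within 4 mm of face and axis, upright within 7 degrees, valve at 1.3 rad or more; scanner released in its stand, within 15 mm of its centre and 17 degrees of upright (all of step 2 and all of step 3 and value of joint port_valve above 1.3 rad and contact force between the fingers and sensor above 3 N and linear speed of sensor below 0.02 m/s); the arm keeps its last pose, push and grip.
It fails at once if another transducer is shifted by more than 20 mm or tipped (distance of any of sensor_orange, sensor_white from where it was at the start of the episode above 0.02 m or angle between any of sensor_orange, sensor_white's own z axis and vertical above 0.35 rad).
It fails at once if something else on the bench is shifted by more than 30 mm (distance of any of multimeter, spanner, screwdriver, dust_cap, duster from where it was at the start of the episode above 0.03 m).
It also fails if it takes over 58 s, if anything falls off the work surface, if the arm or the gripper's body presses on something with over 40 N, if the wrist force passes 120 N, or if a joint passes its speed limit or range.

## Working session

There is one attempt and no reset: what is moved stays moved. The work goes in short steps, Python scripts to look and compute and a tool call to move; the robot and the scene stay as the last step left them, time stands still between calls to the robot, and variables do not carry over. Pictures are saved under pics/ and viewed, at most 10 in all, crops included, and the job is handed in when it is done.

Besides the shell and the picture viewer there is one more tool, called by a JSON object that holds its "fn" and its "kwargs". send_rows: Moves the arm, as the interface text tells. Its arguments: {"type":"object","properties":{"motion":{"type":"array","items":{"type":"array","items":{"type":"array","items":{"type":"number"}}}},"claw":{"type":"number"},"force":{"type":"number"}},"required":["motion"]}

```bash
mkdir -p pics; ls
cat > h.py <<'E'
import numpy as np, cv2
from plant import manip
def cam(n):
    c=manip.read_camera(n); np.savez('last_'+n+'.npz',**c); return c
def load(n): return dict(np.load('last_'+n+'.npz'))
def K(c): return np.array([[c['fx'],0,c['cx']],[0,c['fy'],c['cy']],[0,0,1]],float)
def D(c): return np.array([float(c['k1']),0,0,0,0])
def ray(c,uv):
    p=cv2.undistortPoints(np.array(uv,float).reshape(-1,1,2),K(c),D(c)).reshape(-1,2)
    T=np.linalg.inv(c['world_to_cam']); d=np.c_[p,np.ones(len(p))]@T[:3,:3].T
    return T[:3,3],d
def plane(c,uv,z):
    o,d=ray(c,uv); return o+d*((z-o[2])/d[:,2])[:,None]
def proj(c,P):
    T=c['world_to_cam']; r=cv2.Rodrigues(T[:3,:3])[0]
    return cv2.projectPoints(np.array(P,float).reshape(-1,1,3),r,T[:3,3],K(c),D(c))[0].reshape(-1,2)
def cloud(c):
    h,w=c['depth'].shape; v,u=np.mgrid[:h,:w]
    o,d=ray(c,np.c_[u.ravel(),v.ravel()]); return (o+d*c['depth'].reshape(-1,1)).reshape(h,w,3)
E
python3 - <<'E'
from h import *
s=manip.read_state(); print(s)
for n in('scene','top'):
    c=cam(n); cv2.imwrite(f'pics/{n}0.png',c['color']); print(n,c['fx'],c['fy'],c['cx'],c['cy'],c['k1'],np.linalg.inv(c['world_to_cam']).round(3))
E
```

```text
pics
{'clock': 0.0, 'joint_pos': array([ 1.10452194,  0.42672795,  0.07385958,  1.60659738, -0.03410289,
        1.11081234, -0.06710947]), 'joint_velocities': array([ 4.00288531e-04,  7.22382370e-04, -5.48177669e-04, -1.37762182e-03,
        2.61905072e-03, -2.14562335e-05, -2.21596215e-04]), 'joint_torque': array([ 2.32124170e-03, -9.35816431e+01,  3.66822839e+00, -4.54192579e+01,
       -4.86266508e-02,  2.00024480e-02,  7.72504313e-05]), 'ee_pos': array([ 0.21009362, -0.64100907,  0.20478284]), 'tool_rot': array([ 9.87486690e-01,  1.57701057e-01, -1.48288471e-04, -6.25321033e-04]), 'force': array([0.45941483, 0.25724666, 0.55319494]), 'ft_torque': array([-0.02052081,  0.03254633, -0.03459972]), 'grip_force': 0.0, 'gripper_width': 0.09390017950705037}
scene 514.583977784178 514.583977784178 281.9305367143167 204.4670394719883 0.002104810317344422 [[ 2.120e-01  7.460e-01 -6.310e-01  1.279e+00]
 [ 9.770e-01 -1.610e-01  1.380e-01 -5.600e-02]
 [ 1.000e-03 -6.460e-01 -7.630e-01  9.860e-01]
 [ 0.000e+00  0.000e+00  0.000e+00  1.000e+00]]
top 414.8019826797134 414.8019826797134 282.0132325439704 204.03533787583396 -0.12644725560254433 [[-0.005 -0.998  0.068  0.48 ]
 [-1.     0.006  0.014  0.11 ]
 [-0.014 -0.068 -0.998  1.18 ]
 [ 0.     0.     0.     1.   ]]
```

View pics/scene0.png

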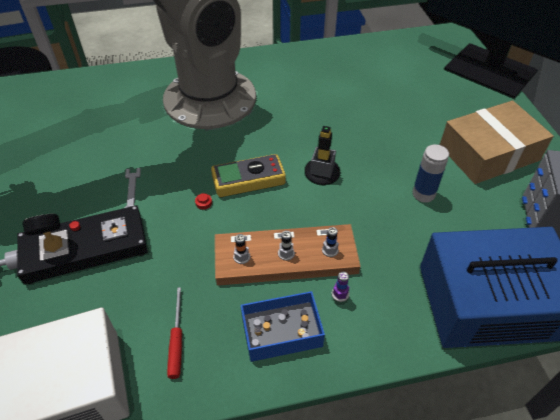

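View pics/top0.png

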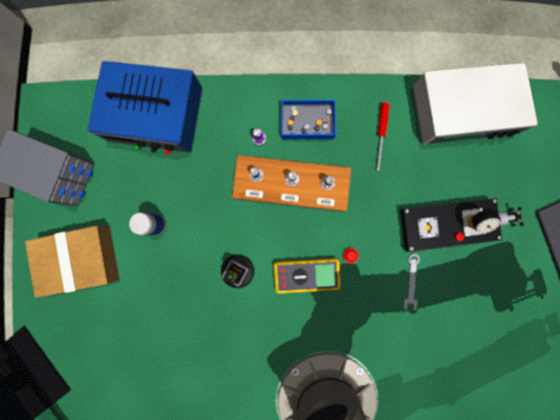

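The scene view shows the comparator at left (~80,240), the rack at (287,255) with three transducers (240,245), (286,245) and (331,240), the scanner stand at (323,160), and the purple decoy at (342,288). Top view: stand (237,271), rack (291,183), port (428,228). I'll make enlarged crops to read the bands and angles.

Run:
```python
from h import *
s=load('scene');t=load('top')
def crop(c,x0,y0,x1,y1,f): return cv2.resize(c['color'][y0:y1,x0:x1],None,fx=f,fy=f,interpolation=cv2.INTER_CUBIC)
a=crop(s,205,215,365,290,5); b=crop(t,225,145,355,215,5)[:, :650]
cv2.imwrite('pics/a.png',a[:375])
c=crop(t,215,250,265,290,7); d=crop(t,400,195,450,255,7); e=crop(s,300,115,345,190,5);f=crop(s,90,205,150,265,5)
o=np.zeros((600,800,3),np.uint8); o[:280,:350]=c; o[:420,350:700]=d
cv2.imwrite('pics/b.png',o)
g=np.zeros((350,800,3),np.uint8); g[:,:650]=b[:350]; 
cv2.imwrite('pics/ab.png',np.vstack([cv2.resize(a,(640,300)),g[:300,:640]]))
print(proj(s,[[.21,-.641,.205]]),proj(t,[[.21,-.641,.205]]))
for n,c in(('s',s),('t',t)):
  P=cloud(c)
  for uv in ([(240,240),(286,238),(331,234),(323,135),(113,230)] if n=='s' else [(254,174),(291,178),(327,183),(237,271),(428,228),(260,133),(200,210)]):
    print(n,uv,P[uv[1],uv[0]].round(3))
```

```text
[[-63.83427695 118.66850052]] [[585.45034629 335.4275565 ]]
s (240, 240) [ 0.626 -0.005  0.103]
s (286, 238) [0.64  0.092 0.101]
s (331, 234) [0.652 0.188 0.104]
s (323, 135) [0.381 0.242 0.137]
s (113, 230) [ 0.492 -0.283  0.043]
t (254, 174) [0.633 0.198 0.105]
t (291, 178) [0.622 0.101 0.101]
t (327, 183) [0.609 0.007 0.102]
t (237, 271) [0.382 0.241 0.118]
t (428, 228) [ 0.489 -0.278  0.042]
t (260, 133) [0.746 0.183 0.091]
t (200, 210) [0.545 0.362 0.001]
```

View pics/ab.png

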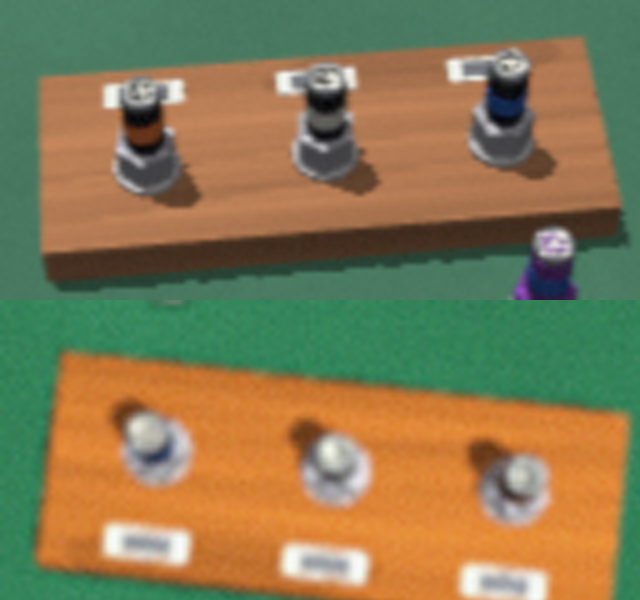

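View pics/b.png

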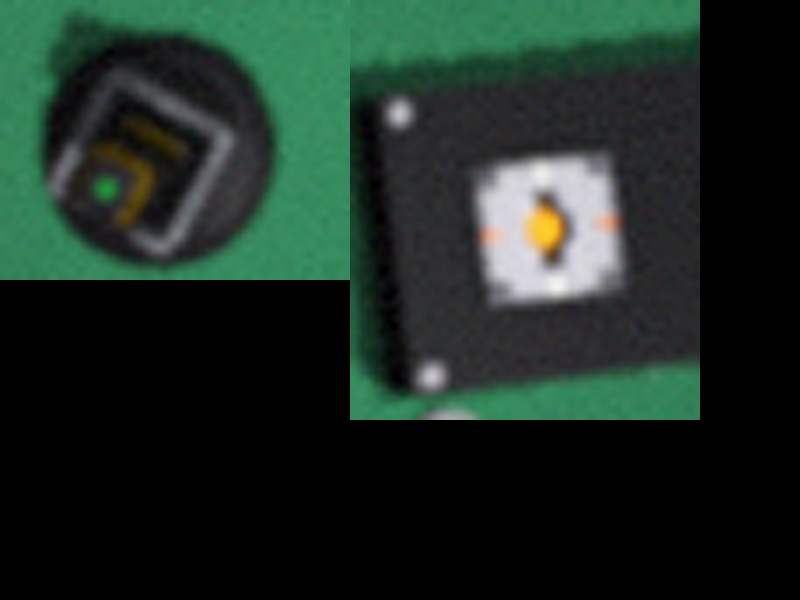

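Blue-banded transducer is the rightmost in the scene view (331,238), and the leftmost in the top view (254,174). Pocket centre is at about (235,273) in the top view, and the port bore at (428,228) with slots roughly along world x. Next I measure all of them.

Run:
```python
from h import *
s=load('scene');t=load('top')
def rect(P,name):
    r=cv2.minAreaRect(P[:,:2].astype(np.float32)*1000); print(name,np.round(r[0],1),np.round(r[1],1),'ang',round(r[2],1))
def biggest(m): 
    cs=cv2.findContours(m,cv2.RETR_EXTERNAL,cv2.CHAIN_APPROX_NONE)[0]; return max(cs,key=cv2.contourArea).reshape(-1,2)
# clouds
for n,c in(('scene',s),('top',t)):
    P=cloud(c); hsv=cv2.cvtColor(c['color'],cv2.COLOR_BGR2HSV); Z=P[...,2]
    def sel(x0,x1,y0,y1,z0,z1): return (P[...,0]>x0)&(P[...,0]<x1)&(P[...,1]>y0)&(P[...,1]<y1)&(Z>z0)&(Z<z1)
    m=sel(.5,.76,-.1,.3,.022,.038); q=biggest(m.astype(np.uint8)*255); rect(plane(c,q,.03),n+' rack')
    for y in(0,.1,.2):
        m=sel(.55,.7,y-.03,y+.03,.094,.115); v,u=np.nonzero(m); p=plane(c,np.c_[u,v],.103); print(n,'code',y,len(u),((p.min(0)+p.max(0))/2).round(4),np.ptp(p,axis=0).round(3))
    m=sel(.3,.45,.17,.31,.142,.17); v,u=np.nonzero(m); 
    if len(u): p=plane(c,np.c_[u,v],.152); rect(p,n+' tail');
    m=sel(.3,.45,.17,.31,.056,.068); v,u=np.nonzero(m); 
    if len(u): rect(plane(c,np.c_[u,v],.062),n+' pocket')
    m=sel(.3,.45,.17,.31,.006,.02); v,u=np.nonzero(m); print('foot n',len(u))
    if len(u): p=plane(c,np.c_[u,v],.012); print(n,'foot',((p.min(0)+p.max(0))/2).round(4),np.ptp(p,axis=0).round(3))
    # flange: bright, low sat
    m=sel(.42,.56,-.34,-.22,.03,.07)&(hsv[...,1]<70)&(hsv[...,2]>110)
    nl,lab,st,ce=cv2.connectedComponentsWithStats(m.astype(np.uint8))
    k=1+st[1:,4].argmax(); v,u=np.nonzero(lab==k); rect(plane(c,np.c_[u,v],.053),n+' flange')
    m=sel(.35,.62,-.55,-.15,.037,.062); q=biggest(m.astype(np.uint8)*255); rect(plane(c,q,.045),n+' base')
    # orange marks / brass plunger
    m=sel(.42,.56,-.34,-.22,.02,.07)&(hsv[...,1]>110)&(hsv[...,0]<25)&(hsv[...,2]>120); nl,lab,st,ce=cv2.connectedComponentsWithStats(m.astype(np.uint8))
    for k in range(1,nl): print('  orange',st[k,4],plane(c,[ce[k]],.053).round(4))
o=[]
for c,(u,v) in((s,(331,240)),(t,(254,176))):
    o.append(cv2.resize(c['color'][v-17:v+18,u-17:u+18],(395,395),interpolation=cv2.INTER_CUBIC))
cv2.imwrite('pics/c.png',np.hstack(o))
```

```text
scene rack [623.4  94.3] [319.5 125.7] ang 83.3
scene code 0 80 [ 0.6219 -0.0058  0.103 ] [0.025 0.02  0.   ]
scene code 0.1 83 [0.6349 0.0923 0.103 ] [0.026 0.022 0.   ]
scene code 0.2 85 [0.6464 0.191  0.103 ] [0.027 0.023 0.   ]
scene tail [381.  246.8] [21.8 30.8] ang 62.5
scene pocket [376.3 247.6] [54.  57.7] ang 61.1
foot n 349
scene foot [0.3816 0.2466 0.012 ] [0.09  0.092 0.   ]
scene flange [ 493.  -279.1] [52.7 52.6] ang 6.2
scene base [ 505.9 -368.1] [127.7 299. ] ang 5.9
  orange 3 [[ 0.4907 -0.2554  0.053 ]]
  orange 19 [[ 0.4984 -0.2782  0.053 ]]
  orange 2 [[ 0.4951 -0.3036  0.053 ]]
top rack [617.9 100. ] [318.1 121.1] ang 83.2
top code 0 59 [0.615  0.0018 0.103 ] [0.018 0.021 0.   ]
top code 0.1 56 [0.6275 0.0972 0.103 ] [0.021 0.018 0.   ]
top code 0.2 58 [0.6388 0.1967 0.103 ] [0.021 0.018 0.   ]
top tail [373.4 253.1] [21.1 21.1] ang 63.2
top pocket [373.  253.6] [54.  55.2] ang 61.5
foot n 465
top foot [0.3726 0.2355 0.012 ] [0.14  0.127 0.   ]
top flange [ 491.2 -274.7] [55.4 55.1] ang 5.9
top base [ 499.7 -361.7] [121.6 301.5] ang 5.4
  orange 23 [[ 0.4913 -0.273   0.053 ]]
```

View pics/c.png

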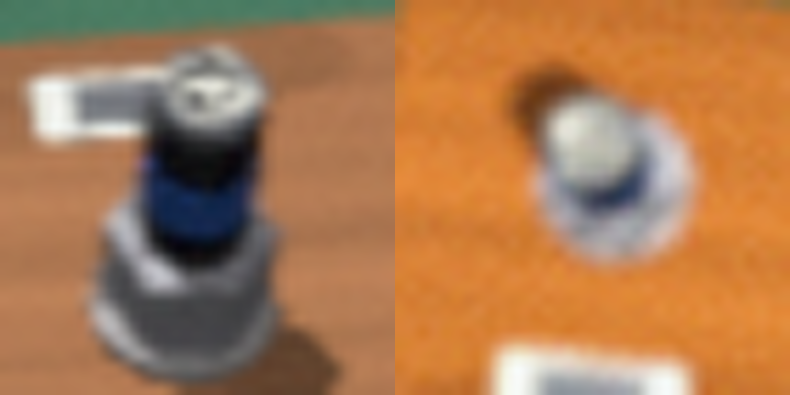

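Both views show the blue sensor clearly, with a hex flat roughly facing the scene camera. Its lug marks can't be read at this resolution. The two cameras disagree by about 7 mm, so I'll calibrate that against the gripper later and use averages for now: scanner (0.377, 0.250), blue sensor (0.643, 0.194), port (0.492, -0.277).

```bash
cat > p.py <<'E'
import sys,json
from h import *
def psi(s):
    x,y,z,w=s['tool_rot']; return np.degrees(np.arctan2(2*(x*y+z*w),1-2*(y*y+z*z)))
def rows(wps,step=.0405,yawstep=.12,s=None):
    """wps: list of (x,y,z,psi_deg[,step]); prints rounded rows in tool axes in calls of 5"""
    s=s or manip.read_state(); p=np.array(s['ee_pos']); a=psi(s); out=[]
    for w in wps:
        q=np.array(w[:3]); st=w[4] if len(w)>4 else step
        dy=(w[3]-a+180)%360-180
        n=max(1,int(np.ceil(max(np.linalg.norm(q-p)/st,abs(np.radians(dy))/yawstep))))
        b=a+dy
        for k in range(n):
            d=(q-p)/(n-k); r=np.radians(a); X=np.array([np.cos(r),np.sin(r),0]);Y=np.array([np.sin(r),-np.cos(r),0])
            row=[round(float(d@X),4),round(float(d@Y),4),round(float(-d[2]),4),round(float(-np.radians((b-a)/(n-k))),3)]
            p=p+row[0]*X+row[1]*Y+[0,0,-row[2]]; a-=np.degrees(row[3]); out.append(row)
    print('psi',round(psi(s),1),'from',s['ee_pos'].round(4),'n',len(out),'end',p.round(4),round(a,1))
    for i in range(0,len(out),5): print(json.dumps([out[i:i+5]]))
def st():
    s=manip.read_state(); print('t',round(s['clock'],2),'p',s['ee_pos'].round(4),'psi',round(psi(s),2),'q',s['joint_pos'].round(2),'F',s['force'].round(1),'M',s['ft_torque'].round(2),'w',round(s['gripper_width'],4),'g',round(s['grip_force'],1))
E
python3 -c "
from p import *
rows([(.42,-.43,.25,30),(.55,-.1,.25,46),(.377,.25,.25,62)])"
```

```text
psi 18.1 from [ 0.2101 -0.641   0.2048] n 27 end [0.377 0.25  0.25 ] 62.0
[[[0.0332, -0.0169, -0.0056, -0.026], [0.0336, -0.016, -0.0057, -0.026], [0.034, -0.0152, -0.0056, -0.026], [0.0343, -0.0143, -0.0057, -0.026], [0.0347, -0.0133, -0.0056, -0.026]]]
[[[0.0351, -0.0125, -0.0057, -0.026], [0.0354, -0.0115, -0.0056, -0.025], [0.0356, -0.0107, -0.0057, -0.026], [0.0308, -0.0245, 0.0, -0.031], [0.0316, -0.0236, 0.0, -0.031]]]
[[[0.0323, -0.0226, 0.0, -0.031], [0.033, -0.0215, 0.0, -0.031], [0.0336, -0.0205, 0.0, -0.031], [0.0343, -0.0195, 0.0, -0.031], [0.0349, -0.0184, 0.0, -0.031]]]
[[[0.0354, -0.0173, 0.0, -0.031], [0.0359, -0.0162, 0.0, -0.031], [0.0132, -0.0368, 0.0, -0.028], [0.0142, -0.0364, 0.0, -0.028], [0.0152, -0.036, 0.0, -0.028]]]
[[[0.0162, -0.0355, 0.0, -0.028], [0.0172, -0.035, 0.0, -0.028], [0.0181, -0.0346, 0.0, -0.028], [0.0191, -0.034, 0.0, -0.028], [0.02, -0.0335, 0.0, -0.028]]]
[[[0.021, -0.0329, 0.0, -0.028], [0.0219, -0.0323, 0.0, -0.027]]]
```

{"fn": "send_rows", "kwargs": {"motion": [[[0.033, -0.017, -0.006, -0.026], [0.034, -0.016, -0.006, -0.026], [0.034, -0.015, -0.006, -0.026], [0.034, -0.014, -0.006, -0.026], [0.035, -0.013, -0.006, -0.026]]], "claw": 1}}

```text
clock: 0.52
ee_pos: [0.3426, -0.5085, 0.2355]
tool_rot: [0.975, 0.222, -0.0, -0.0]
force: [0.4, -0.5, 0.1]
gripper_width: 0.094
grip_force: 0.0
```

{"fn": "send_rows", "kwargs": {"motion": [[[0.035, -0.0125, -0.006, -0.026], [0.035, -0.0115, -0.006, -0.026], [0.036, -0.011, -0.006, -0.026], [0.031, -0.0245, 0, -0.031], [0.032, -0.0235, 0, -0.031]]]}}

```text
clock: 0.93
ee_pos: [0.4506, -0.3554, 0.2534]
tool_rot: [0.957, 0.29, 0.0, -0.0]
force: [1.7, -0.6, -0.3]
gripper_width: 0.094
grip_force: 0.0
```

{"fn": "send_rows", "kwargs": {"motion": [[[0.032, -0.0225, 0, -0.031], [0.033, -0.0215, 0, -0.031], [0.034, -0.0205, 0, -0.031], [0.034, -0.0195, 0, -0.031], [0.035, -0.0185, 0, -0.031]]]}}

```text
clock: 1.35
ee_pos: [0.5218, -0.1718, 0.2535]
tool_rot: [0.932, 0.363, -0.0, -0.0]
force: [0.5, -0.4, 0.2]
gripper_width: 0.0942
grip_force: 0.0
```

{"fn": "send_rows", "kwargs": {"motion": [[[0.035, -0.0175, 0, -0.031], [0.036, -0.016, 0, -0.031], [0.013, -0.037, 0, -0.028], [0.014, -0.036, 0, -0.028], [0.015, -0.036, 0, -0.028]]]}}

```text
clock: 1.77
ee_pos: [0.4969, 0.0056, 0.2529]
tool_rot: [0.903, 0.43, -0.0, -0.0]
force: [1.7, 0.5, 0.2]
gripper_width: 0.0942
grip_force: 0.0
```

{"fn": "send_rows", "kwargs": {"motion": [[[0.016, -0.0355, 0, -0.028], [0.017, -0.035, 0, -0.028], [0.018, -0.0345, 0, -0.028], [0.019, -0.034, 0, -0.028], [0.02, -0.0335, 0, -0.028]]]}}

```text
clock: 2.18
ee_pos: [0.4097, 0.1795, 0.2535]
tool_rot: [0.871, 0.492, 0.0, 0.0]
force: [1.3, 0.3, 0.3]
gripper_width: 0.0938
grip_force: 0.0
```

{"fn": "send_rows", "kwargs": {"motion": [[[0.021, -0.033, 0, -0.028], [0.022, -0.032, 0, -0.027], [0, 0, 0, 0], [0, 0, 0, 0]]]}}

```text
clock: 2.52
ee_pos: [0.3755, 0.2497, 0.2535]
tool_rot: [0.856, 0.517, 0.0, -0.0]
force: [0.4, 0.3, 0.3]
gripper_width: 0.0942
grip_force: 0.0
```

Run:
```python
from p import *
st(); o=[]
s=manip.read_state(); p=s['ee_pos']; r=np.radians(psi(s)); Y=np.array([np.sin(r),-np.cos(r),0])
for n in('scene','top'):
    c=cam(n); print(n,proj(c,[p,p+Y*.047,p-Y*.047,p+Y*.0595,p-Y*.0595]).round(1).tolist())
    u,v=proj(c,[p])[0].astype(int); print(u,v)
    o.append(cv2.resize(c['color'][max(v-40,0):v+60,u-50:u+50],(395,395),interpolation=cv2.INTER_CUBIC))
cv2.imwrite('pics/d.png',np.hstack(o))
```

```text
t 2.52 p [0.3755 0.2497 0.2535] psi 62.26 q [-0.05  0.05 -0.69  1.99  0.03  1.11 -1.24] F [0.4 0.3 0.3] M [-0.06 -0.09  0.04] w 0.0942 g 0.0
scene [[328.8, 94.7], [324.3, 107.5], [333.0, 82.6], [323.1, 111.0], [334.1, 79.4]]
328 94
top [[225.5, 279.7], [235.3, 261.0], [215.9, 298.3], [237.9, 256.0], [213.3, 303.2]]
225 279
```

View pics/d.png

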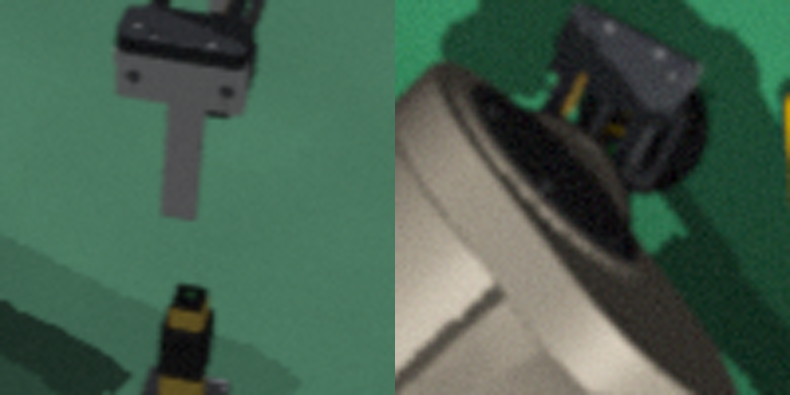

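The left half shows the near fingertip at scene px ~(323.6,109), within 2 px of where I predicted it. The scanner tail is at ~(326,130). In the top view the arm hides the fingers. The alignment is good enough to descend and grip.

{"fn": "send_rows", "kwargs": {"motion": [[[0, 0, 0.04, 0], [0, 0, 0.04, 0], [0, 0, 0.04, 0], [0, 0, 0.03, 0], [0, 0, 0.011, 0]]]}}

```text
clock: 3.03
ee_pos: [0.3753, 0.2456, 0.0888]
tool_rot: [0.858, 0.514, -0.003, -0.0]
force: [-0.8, -0.8, -0.1]
gripper_width: 0.0941
grip_force: 0.0
```

{"fn": "send_rows", "kwargs": {"motion": [[[0, 0, 0, 0], [0, 0, 0, 0], [0, 0, 0, 0], [0, 0, 0, 0], [0, 0, 0, 0]]], "claw": -1, "force": 30}}

```text
clock: 3.45
ee_pos: [0.3775, 0.2485, 0.0939]
tool_rot: [0.857, 0.515, 0.001, 0.0]
force: [0.1, -0.6, 0.4]
gripper_width: 0.0643
grip_force: 0.0
```

{"fn": "send_rows", "kwargs": {"motion": [[[0, 0, 0, 0], [0, 0, 0, 0], [0, 0, 0, 0], [0, 0, 0, 0], [0, 0, 0, 0]]]}}

```text
clock: 3.87
ee_pos: [0.3766, 0.2482, 0.0926]
tool_rot: [0.857, 0.515, 0.0, -0.0]
force: [-0.9, 0.3, -0.7]
gripper_width: 0.0309
grip_force: 3.6
```

{"fn": "send_rows", "kwargs": {"motion": [[[0, 0, 0, 0], [0, 0, 0, 0], [0, 0, 0, 0]]]}}

```text
clock: 4.12
ee_pos: [0.3767, 0.2482, 0.0926]
tool_rot: [0.857, 0.515, 0.0, -0.0]
force: [-0.7, -1.0, 2.9]
gripper_width: 0.03
grip_force: 30.0
```

```bash
python3 -c "
from p import *
st(); s=manip.read_state(); x,y=s['ee_pos'][:2]; a=psi(s)
rows([(x,y,.264,a,.035),(.643,.193,.264,a,.035)])"
```

```text
t 4.12 p [0.3767 0.2482 0.0926] psi 62.04 q [-0.13  0.28 -0.67  2.17  0.24  0.77 -1.44] F [-0.7 -1.   2.9] M [-0.26  0.05  0.02] w 0.03 g 30.0
psi 62.0 from [0.3767 0.2482 0.0926] n 13 end [0.643  0.1931 0.264 ] 62.0
[[[0.0, 0.0, -0.0343, -0.0], [0.0, 0.0, -0.0343, -0.0], [0.0, 0.0, -0.0343, -0.0], [0.0, 0.0, -0.0343, -0.0], [0.0, 0.0, -0.0342, -0.0]]]
[[[0.0095, 0.0326, -0.0, -0.0], [0.0095, 0.0326, -0.0, -0.0], [0.0095, 0.0327, -0.0, -0.0], [0.0095, 0.0326, -0.0, -0.0], [0.0095, 0.0327, -0.0, -0.0]]]
[[[0.0096, 0.0326, -0.0, -0.0], [0.0095, 0.0327, -0.0, -0.0], [0.0096, 0.0326, -0.0, -0.0]]]
```

{"fn": "send_rows", "kwargs": {"motion": [[[0, 0, -0.034, 0], [0, 0, -0.034, 0], [0, 0, -0.034, 0], [0, 0, -0.034, 0], [0, 0, -0.035, 0]]]}}

```text
clock: 4.53
ee_pos: [0.376, 0.248, 0.265]
tool_rot: [0.857, 0.515, -0.0, -0.0]
force: [1.2, 1.2, -1.7]
gripper_width: 0.0299
grip_force: 30.0
```

{"fn": "send_rows", "kwargs": {"motion": [[[0.0095, 0.0325, 0, 0], [0.0095, 0.0325, 0, 0], [0.0095, 0.0325, 0, 0], [0.0095, 0.0325, 0, 0], [0.0095, 0.0325, 0, 0]]]}}

```text
clock: 4.95
ee_pos: [0.5439, 0.2131, 0.2631]
tool_rot: [0.857, 0.515, -0.0, 0.0]
force: [0.1, -0.7, -1.4]
gripper_width: 0.0297
grip_force: 30.0
```

{"fn": "send_rows", "kwargs": {"motion": [[[0.0095, 0.0325, 0, 0], [0.0095, 0.033, 0, 0], [0.0095, 0.033, 0, 0], [0, 0, 0, 0], [0, 0, 0, 0]]]}}

```text
clock: 5.37
ee_pos: [0.6437, 0.192, 0.2618]
tool_rot: [0.857, 0.515, -0.001, -0.001]
force: [-1.1, -0.3, -1.7]
gripper_width: 0.03
grip_force: 30.0
```

Run:
```python
from p import *
st(); o=[]
for n in('scene','top'):
    c=cam(n)
    u,v=proj(c,[[.643,.193,.15]])[0].astype(int); print(n,u-50,v-60)
    P=cloud(c); hsv=cv2.cvtColor(c['color'],cv2.COLOR_BGR2HSV)
    m=(hsv[...,0]>18)&(hsv[...,0]<35)&(hsv[...,1]>120)&(abs(P[...,0]-.643)<.05)&(abs(P[...,1]-.193)<.05)&(P[...,2]>.15)&(P[...,2]<.3)
    vv,uu=np.nonzero(m); q=P[m]; print(n,len(q),q.mean(0).round(4),q.min(0).round(3),q.max(0).round(3))
    o.append(cv2.resize(c['color'][v-60:v+40,u-50:u+50],(395,395),interpolation=cv2.INTER_CUBIC))
cv2.imwrite('pics/e.png',np.hstack(o))
```

```text
t 5.37 p [0.6437 0.192  0.2618] psi 61.93 q [ 0.02  0.44 -0.56  1.52  0.24  1.26 -1.06] F [-1.1 -0.3 -1.7] M [ 0.    0.03 -0.07] w 0.03 g 30.0
scene 283 156
scene 137 [0.6561 0.1877 0.2395] [0.643 0.174 0.222] [0.664 0.206 0.258]
top 204 107<stdin>:8: RuntimeWarning: Mean of empty slice.
  ret = um.true_divide(
Traceback (most recent call last):
ValueError: zero-size array to reduction operation minimum which has no identity
```

Run:
```python
from p import *
c=load('scene'); s=manip.read_state(); p=s['ee_pos']; r=np.radians(psi(s)); X=np.array([np.cos(r),np.sin(r),0]);Y=np.array([np.sin(r),-np.cos(r),0])
w=p-[0,0,.0806]
P=[w+a*.017*X+b*.017*Y for a,b in((1,1),(1,-1),(-1,-1),(-1,1))]
print('head bottom corners',proj(c,P).round(1).tolist()); print('top',proj(c,[q+[0,0,.045] for q in P]).round(1).tolist())
im=cv2.resize(c['color'][156:256,283:383],(600,600),interpolation=cv2.INTER_CUBIC)
cv2.imwrite('pics/e.png',im)
hsv=cv2.cvtColor(c['color'],cv2.COLOR_BGR2HSV)
m=(hsv[...,0]>15)&(hsv[...,0]<38)&(hsv[...,1]>90); m[:,:290]=0;m[:,370:]=0;m[:150]=0;m[235:]=0
for v in range(170,225,4):
    u=np.nonzero(m[v])[0]
    if len(u): print(v,u.min(),u.max(),len(u))
```

```text
head bottom corners [[341.4, 214.5], [344.7, 202.1], [328.5, 198.7], [324.9, 210.9]]
top [[343.5, 199.9], [346.8, 187.4], [330.1, 184.0], [326.4, 196.3]]
190 330 343 14
194 329 343 15
198 332 342 11
```

View pics/e.png

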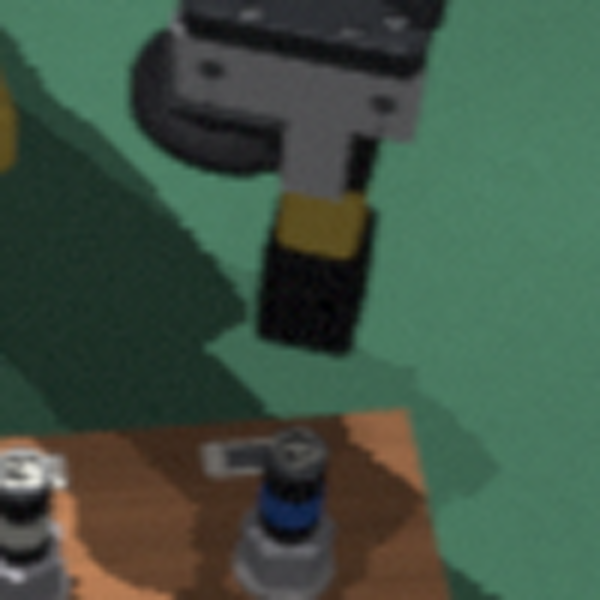

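The scanner head's lower front edge runs from ~(326,212) to (341,215), within 1 px of prediction, so the scene camera is the trustworthy one. The code at (0.6445, 0.191) is about 1–2 mm off the beam, so I'll hold here, then return the scanner.

{"fn": "send_rows", "kwargs": {"motion": [[[0, 0, 0, 0], [0, 0, 0, 0], [0, 0, 0, 0], [0, 0, 0, 0], [0, 0, 0, 0]]]}}

```text
clock: 5.88
ee_pos: [0.6426, 0.1929, 0.2638]
tool_rot: [0.857, 0.515, 0.0, 0.0]
force: [-0.0, 0.3, -2.1]
gripper_width: 0.0302
grip_force: 30.0
```

{"fn": "send_rows", "kwargs": {"motion": [[[0, 0, 0, 0], [0, 0, 0, 0], [0, 0, 0, 0], [0, 0, 0, 0], [0, 0, 0, 0]]]}}

```text
clock: 6.3
ee_pos: [0.6428, 0.1929, 0.2635]
tool_rot: [0.857, 0.515, -0.0, -0.0]
force: [-0.9, -0.1, -1.5]
gripper_width: 0.0299
grip_force: 30.0
```

{"fn": "send_rows", "kwargs": {"motion": [[[0, 0, 0, 0], [0, 0, 0, 0], [0, 0, 0, 0], [0, 0, 0, 0], [0, 0, 0, 0]]]}}

```text
clock: 6.72
ee_pos: [0.6428, 0.1929, 0.2635]
tool_rot: [0.857, 0.515, -0.0, -0.0]
force: [0.1, -0.5, -2.1]
gripper_width: 0.0297
grip_force: 30.0
```

```bash
python3 -c "
from p import *
st(); s=manip.read_state(); a=psi(s)
rows([(.3767,.2482,.264,a,.035),(.3767,.2482,.0945,a,.025)])"
```

```text
t 6.72 p [0.6428 0.1929 0.2635] psi 62.04 q [ 0.02  0.43 -0.57  1.52  0.24  1.26 -1.06] F [ 0.1 -0.5 -2.1] M [-0.03 -0.05 -0.04] w 0.0297 g 30.0
psi 62.0 from [0.6428 0.1929 0.2635] n 15 end [0.3767 0.2482 0.0945] 62.0
[[[-0.0095, -0.0326, -0.0001, -0.0], [-0.0095, -0.0326, -0.0001, -0.0], [-0.0095, -0.0326, -0.0001, -0.0], [-0.0095, -0.0326, -0.0, -0.0], [-0.0095, -0.0326, -0.0001, -0.0]]]
[[[-0.0095, -0.0326, -0.0, -0.0], [-0.0094, -0.0327, -0.0001, -0.0], [-0.0095, -0.0326, -0.0, -0.0], [0.0, -0.0, 0.0242, -0.0], [0.0, -0.0, 0.0242, -0.0]]]
[[[0.0, -0.0, 0.0242, -0.0], [0.0, -0.0, 0.0242, -0.0], [0.0, -0.0, 0.0242, -0.0], [0.0, -0.0, 0.0242, -0.0], [0.0, -0.0, 0.0243, -0.0]]]
```

{"fn": "send_rows", "kwargs": {"motion": [[[-0.0095, -0.0325, 0, 0], [-0.0095, -0.0325, 0, 0], [-0.0095, -0.0325, 0, 0], [-0.0095, -0.0325, 0, 0], [-0.0095, -0.0325, 0, 0]]]}}

```text
clock: 7.13
ee_pos: [0.4754, 0.2273, 0.2634]
tool_rot: [0.857, 0.515, 0.0, 0.0]
force: [0.3, 0.9, -1.0]
gripper_width: 0.0297
grip_force: 30.0
```

{"fn": "send_rows", "kwargs": {"motion": [[[-0.0095, -0.0325, 0, 0], [-0.0095, -0.033, 0, 0], [-0.0095, -0.033, 0, 0], [0, 0, 0, 0], [0, 0, 0.02, 0]]]}}

```text
clock: 7.55
ee_pos: [0.3767, 0.2497, 0.2466]
tool_rot: [0.856, 0.516, 0.003, 0.001]
force: [1.4, 0.6, -1.4]
gripper_width: 0.0297
grip_force: 30.0
```

{"fn": "send_rows", "kwargs": {"motion": [[[0, 0, 0.025, 0], [0, 0, 0.025, 0], [0, 0, 0.025, 0], [0, 0, 0.025, 0], [0, 0, 0.025, 0]]]}}

```text
clock: 7.97
ee_pos: [0.3766, 0.2483, 0.1177]
tool_rot: [0.857, 0.515, 0.0, -0.0]
force: [0.3, 0.0, -0.8]
gripper_width: 0.0298
grip_force: 30.0
```

{"fn": "send_rows", "kwargs": {"motion": [[[0, 0, 0.015, 0], [0, 0, 0.008, 0], [0, 0, 0.002, 0], [0, 0, 0, 0], [0, 0, 0, 0]]]}}

```text
clock: 8.38
ee_pos: [0.377, 0.2485, 0.0944]
tool_rot: [0.857, 0.515, 0.001, -0.0]
force: [-1.7, 0.7, -2.9]
gripper_width: 0.0302
grip_force: 30.0
```

{"fn": "send_rows", "kwargs": {"motion": [[[0, 0, 0, 0], [0, 0, 0, 0], [0, 0, 0, 0], [0, 0, 0, 0], [0, 0, 0, 0]]], "claw": 1}}

```text
clock: 8.8
ee_pos: [0.3768, 0.2482, 0.0938]
tool_rot: [0.857, 0.515, 0.0, 0.0]
force: [-0.7, -0.8, 0.8]
gripper_width: 0.0599
grip_force: 0.0
```

{"fn": "send_rows", "kwargs": {"motion": [[[0, 0, 0, 0], [0, 0, 0, 0], [0, 0, 0, 0], [0, 0, 0, 0]]]}}

```text
clock: 9.13
ee_pos: [0.3766, 0.2482, 0.0935]
tool_rot: [0.857, 0.515, 0.0, -0.0]
force: [-0.4, 0.2, 0.0]
gripper_width: 0.0867
grip_force: 0.0
```

{"fn": "send_rows", "kwargs": {"motion": [[[0, 0, -0.02, 0], [0, 0, -0.04, 0], [0, 0, -0.04, 0], [0, 0, -0.03, 0], [0, 0, 0, 0]]]}}

```text
clock: 9.55
ee_pos: [0.3786, 0.2499, 0.229]
tool_rot: [0.857, 0.515, 0.004, 0.0]
force: [0.5, 0.1, 0.4]
gripper_width: 0.0939
grip_force: 0.0
```

Run:
```python
from p import *
st()
c=cam('scene'); g=cv2.cvtColor(c['color'],cv2.COLOR_BGR2GRAY).astype(np.float32); P=cloud(c)
m=(abs(P[...,0]-.377)<.04)&(abs(P[...,1]-.248)<.04)&(P[...,2]>.145)&(P[...,2]<.165); q=P[m]
print('tail',m.sum(), q.mean(0).round(4) if m.any() else '')
cp=np.linalg.inv(c['world_to_cam'])[:3,3]
for nm,(x,y) in dict(blue=(.6445,.191),white=(.633,.0923),orange=(.620,-.0058)).items():
    d=cp[:2]-[x,y]; az=np.arctan2(d[1],d[0]); f=np.array([np.cos(az),np.sin(az)]); l=np.array([-f[1],f[0]])
    print(nm,'cam az',np.degrees(az).round(1))
    for z in(.041,.046,.051,):
        L=np.arange(-21,21.1,1.5)/1000
        pts=[np.r_[np.array([x,y])+l*t+f*.013,z] for t in L]; uv=proj(c,pts).astype(np.float32)
        print(z,cv2.remap(g,uv[:,0].reshape(1,-1),uv[:,1].reshape(1,-1),cv2.INTER_LINEAR)[0].astype(int).tolist())
    # collar top ring z=.035 r=17.5
    A=np.arange(-90,91,7.5); pts=[[x+.0178*np.cos(az+np.radians(a)),y+.0178*np.sin(az+np.radians(a)),.035] for a in A]; uv=proj(c,pts).astype(np.float32)
    print('ring',cv2.remap(g,uv[:,0].reshape(1,-1),uv[:,1].reshape(1,-1),cv2.INTER_LINEAR)[0].astype(int).tolist())
cv2.imwrite('pics/f.png',np.hstack([cv2.resize(c['color'][225:260,u-17:u+18],(266*3//3,266),interpolation=cv2.INTER_LANCZOS4) for u in(331,287,241)]))
```

```text
t 9.55 p [0.3786 0.2499 0.229 ] psi 62.04 q [-0.02  0.08 -0.73  2.02  0.06  1.05 -1.27] F [0.5 0.1 0.4] M [-0.   -0.09  0.01] w 0.0939 g 0.0
tail 57 [0.3805 0.2461 0.1501]
blue cam az -21.3
0.041 [135, 134, 134, 136, 140, 153, 164, 168, 147, 124, 97, 84, 74, 71, 70, 70, 69, 71, 72, 72, 72, 76, 84, 92, 95, 91, 83, 76, 73]
0.046 [137, 135, 134, 145, 163, 171, 163, 141, 111, 88, 73, 73, 70, 67, 68, 68, 68, 68, 68, 67, 66, 67, 71, 79, 91, 98, 90, 81, 75]
0.051 [143, 143, 143, 142, 140, 129, 111, 93, 78, 73, 72, 72, 71, 70, 69, 68, 68, 68, 68, 67, 67, 65, 64, 66, 78, 89, 98, 93, 94]
ring [143, 140, 139, 147, 138, 130, 116, 105, 116, 106, 101, 98, 94, 88, 85, 87, 87, 88, 88, 95, 94, 101, 96, 94, 93]
white cam az -13.0
0.041 [138, 137, 135, 128, 129, 137, 140, 131, 113, 96, 85, 78, 72, 70, 68, 67, 67, 69, 71, 73, 78, 86, 91, 92, 91, 85, 78, 72, 71]
0.046 [138, 138, 138, 148, 151, 146, 121, 97, 74, 68, 67, 68, 67, 66, 66, 66, 66, 66, 66, 67, 68, 69, 70, 73, 79, 84, 85, 80, 81]
0.051 [139, 137, 134, 155, 161, 150, 112, 85, 69, 67, 66, 67, 68, 70, 71, 70, 68, 66, 67, 65, 65, 67, 66, 67, 72, 84, 91, 93, 100]
ring [141, 143, 146, 139, 128, 125, 125, 116, 121, 112, 101, 106, 107, 96, 87, 81, 84, 91, 89, 93, 91, 87, 86, 91, 92]
orange cam az -4.4
0.041 [140, 140, 139, 142, 156, 167, 164, 139, 114, 88, 75, 69, 68, 67, 67, 67, 67, 67, 66, 68, 70, 72, 77, 83, 90, 89, 83, 78, 81]
0.046 [142, 140, 138, 154, 152, 135, 102, 82, 72, 69, 68, 68, 66, 67, 67, 65, 65, 66, 66, 66, 66, 66, 68, 75, 90, 91, 89, 86, 103]
0.051 [134, 140, 154, 152, 136, 100, 79, 67, 66, 66, 68, 75, 81, 84, 80, 72, 67, 67, 67, 66, 65, 66, 67, 69, 77, 89, 97, 99, 104]
ring [172, 152, 147, 155, 152, 138, 142, 138, 143, 144, 121, 101, 95, 94, 98, 95, 96, 94, 96, 87, 90, 91, 92, 94, 99]
```

View pics/f.png

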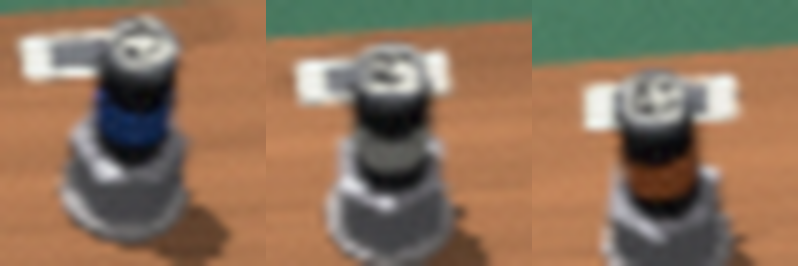

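The scanner stands back in its stand with its tail position unchanged. On the blue transducer's hexagon, the bright-to-dark edge at ~-9 mm from the axis puts a flat normal at about -22° (mod 60°). I'll grip across that pair, so tool yaw is 68°, and read the lug marks after lifting.

```bash
python3 -c "
from p import *
rows([(.6445,.191,.20,68),(.6445,.191,.0375,68,.034)])"
```

```text
psi 62.0 from [0.378  0.249  0.2263] n 12 end [0.6445 0.191  0.0375] 68.0
[[[0.0105, 0.0375, 0.0038, -0.015], [0.01, 0.0377, 0.0038, -0.015], [0.0094, 0.0378, 0.0037, -0.015], [0.0089, 0.0379, 0.0038, -0.015], [0.0083, 0.0381, 0.0037, -0.015]]]
[[[0.0077, 0.0382, 0.0038, -0.015], [0.0071, 0.0383, 0.0037, -0.015], [0.0, 0.0, 0.0325, 0.0], [0.0, 0.0, 0.0325, 0.0], [0.0, 0.0, 0.0325, 0.0]]]
[[[0.0, 0.0, 0.0325, 0.0], [0.0, 0.0, 0.0325, 0.0]]]
```

{"fn": "send_rows", "kwargs": {"motion": [[[0.01, 0.0375, 0.004, -0.015], [0.01, 0.0375, 0.004, -0.015], [0.0095, 0.038, 0.004, -0.015], [0.009, 0.038, 0.003, -0.015], [0.0085, 0.038, 0.003, -0.015]]]}}

```text
clock: 10.02
ee_pos: [0.5683, 0.2058, 0.2039]
tool_rot: [0.837, 0.547, -0.001, -0.0]
force: [-0.4, 0.9, 1.1]
gripper_width: 0.094
grip_force: 0.0
```

{"fn": "send_rows", "kwargs": {"motion": [[[0.008, 0.038, 0.002, -0.015], [0.007, 0.038, 0.002, -0.015], [0, 0, 0.03, 0], [0, 0, 0.03, 0], [0, 0, 0.02, 0]]]}}

```text
clock: 10.43
ee_pos: [0.6415, 0.1899, 0.1171]
tool_rot: [0.829, 0.559, -0.002, -0.001]
force: [-0.4, -0.4, 0.4]
gripper_width: 0.0941
grip_force: 0.0
```

{"fn": "send_rows", "kwargs": {"motion": [[[0, 0, 0, 0], [0, 0, 0, 0], [0, 0, 0, 0]]]}}

```text
clock: 10.68
ee_pos: [0.643, 0.191, 0.1224]
tool_rot: [0.829, 0.56, 0.0, -0.0]
force: [-0.7, -0.3, 1.1]
gripper_width: 0.0938
grip_force: 0.0
```

```bash
python3 -c "
from p import *
st();rows([(.6445,.191,.0375,68,.02)])"
```

```text
t 10.68 p [0.643  0.191  0.1224] psi 68.07 q [ 0.02  0.56 -0.57  1.66  0.34  1.02 -1.04] F [-0.7 -0.3  1.1] M [-0.02 -0.08  0.05] w 0.0938 g 0.0
psi 68.1 from [0.643  0.191  0.1224] n 5 end [0.6445 0.191  0.0375] 68.0
[[[0.0001, 0.0003, 0.017, 0.0], [0.0001, 0.0003, 0.017, 0.0], [0.0001, 0.0003, 0.017, 0.0], [0.0001, 0.0003, 0.017, 0.001], [0.0001, 0.0002, 0.0169, 0.0]]]
```

{"fn": "send_rows", "kwargs": {"motion": [[[0.0005, 0.0015, 0.022, 0], [0, 0, 0.022, 0], [0, 0, 0.02, 0], [0, 0, 0.015, 0], [0, 0, 0.006, 0]]]}}

```text
clock: 11.1
ee_pos: [0.6441, 0.1903, 0.0357]
tool_rot: [0.829, 0.56, -0.0, -0.0]
force: [-0.4, -0.9, -0.6]
gripper_width: 0.0939
grip_force: 0.0
```

{"fn": "send_rows", "kwargs": {"motion": [[[0, 0, 0, 0], [0, 0, 0, 0], [0, 0, 0, 0], [0, 0, 0, 0], [0, 0, 0, 0]]], "claw": -1, "force": 25}}

```text
clock: 11.52
ee_pos: [0.6448, 0.1906, 0.0375]
tool_rot: [0.829, 0.56, 0.001, 0.0]
force: [-0.2, 0.5, -0.1]
gripper_width: 0.0643
grip_force: 0.0
```

{"fn": "send_rows", "kwargs": {"motion": [[[0, 0, 0, 0], [0, 0, 0, 0], [0, 0, 0, 0], [0, 0, 0, 0], [0, 0, 0, 0]]]}}

```text
clock: 11.93
ee_pos: [0.6425, 0.1914, 0.0365]
tool_rot: [0.829, 0.56, -0.001, -0.001]
force: [-23.3, 5.5, 15.7]
gripper_width: 0.031
grip_force: 12.0
```

{"fn": "send_rows", "kwargs": {"motion": [[[0, 0, 0, 0], [0, 0, 0, 0], [0, 0, 0, 0], [0, 0, 0, 0]]]}}

```text
clock: 12.27
ee_pos: [0.6422, 0.1916, 0.0365]
tool_rot: [0.828, 0.56, -0.001, -0.001]
force: [-11.6, 1.5, 9.8]
gripper_width: 0.0302
grip_force: 24.8
```

```bash
python3 -c "
from p import *
st()"
```

```text
t 12.27 p [0.6422 0.1916 0.0365] psi 68.13 q [-0.01  0.65 -0.53  1.71  0.4   0.89 -1.08] F [-11.6   1.5   9.8] M [0.64 3.05 0.14] w 0.0302 g 24.8
```

The grip is on the flats (opening 30.2 mm), with a small side load from the well. I'll relieve that and lift, then carry it toward the scene camera to read the lugs.

{"fn": "send_rows", "kwargs": {"motion": [[[0, -0.0015, 0, 0], [0, -0.001, 0, 0], [0, 0, -0.004, 0], [0, 0, -0.015, 0], [0, 0, -0.02, 0]]]}}

```text
clock: 12.68
ee_pos: [0.6412, 0.1908, 0.0753]
tool_rot: [0.829, 0.56, -0.001, -0.0]
force: [-0.3, 0.2, -1.3]
gripper_width: 0.0303
grip_force: 24.6
```

{"fn": "send_rows", "kwargs": {"motion": [[[0, 0, -0.03, 0], [0, 0, -0.04, 0], [0, 0, -0.04, 0], [0, 0, 0, 0], [0, 0, 0, 0]]]}}

```text
clock: 13.1
ee_pos: [0.6434, 0.1917, 0.1892]
tool_rot: [0.829, 0.559, 0.002, 0.001]
force: [-0.2, -0.1, -3.9]
gripper_width: 0.0304
grip_force: 24.6
```

```bash
python3 -c "
from p import *
st();rows([(.74,.04,.5,84,.04)])"
```

```text
t 13.1 p [0.6434 0.1917 0.1892] psi 68.03 q [ 0.04  0.49 -0.59  1.6   0.3   1.13 -1.  ] F [-0.2 -0.1 -3.9] M [-0.05  0.03 -0.01] w 0.0304 g 24.6
psi 68.0 from [0.6434 0.1917 0.1892] n 9 end [0.74 0.04 0.5 ] 84.0
[[[-0.0116, 0.0163, -0.0345, -0.031], [-0.0121, 0.0159, -0.0345, -0.031], [-0.0126, 0.0155, -0.0345, -0.031], [-0.0131, 0.0151, -0.0346, -0.031], [-0.0135, 0.0147, -0.0345, -0.031]]]
[[[-0.014, 0.0143, -0.0346, -0.031], [-0.0144, 0.0138, -0.0345, -0.031], [-0.0149, 0.0134, -0.0346, -0.031], [-0.0152, 0.0129, -0.0345, -0.031]]]
```

{"fn": "send_rows", "kwargs": {"motion": [[[-0.0115, 0.0165, -0.0345, -0.031], [-0.012, 0.016, -0.0345, -0.031], [-0.0125, 0.0155, -0.0345, -0.031], [-0.013, 0.015, -0.0345, -0.031], [-0.0135, 0.0145, -0.0345, -0.031]]], "force": 60}}

```text
clock: 13.52
ee_pos: [0.6956, 0.1061, 0.3587]
tool_rot: [0.783, 0.623, -0.001, -0.0]
force: [0.5, 0.0, -1.8]
gripper_width: 0.0299
grip_force: 59.3
```

{"fn": "send_rows", "kwargs": {"motion": [[[-0.014, 0.0145, -0.0345, -0.031], [-0.0145, 0.014, -0.0345, -0.031], [-0.015, 0.0135, -0.0345, -0.031], [-0.015, 0.013, -0.0345, -0.031], [0, 0, 0, 0]]]}}

```text
clock: 13.93
ee_pos: [0.7417, 0.0356, 0.5013]
tool_rot: [0.744, 0.668, 0.002, 0.002]
force: [-0.8, 0.3, -1.9]
gripper_width: 0.0298
grip_force: 59.3
```

{"fn": "send_rows", "kwargs": {"motion": [[[0, 0, 0, 0], [0, 0, 0, 0], [0, 0, 0, 0]]]}}

```text
clock: 14.18
ee_pos: [0.7388, 0.0405, 0.494]
tool_rot: [0.743, 0.67, -0.001, -0.001]
force: [-0.8, 0.8, -2.9]
gripper_width: 0.0297
grip_force: 59.3
```

Run:
```python
from p import *
st(); c=cam('scene'); s=manip.read_state(); p=s['ee_pos']
u,v=proj(c,[p+[0,0,-.01]])[0].round().astype(int); print(u,v)
r=np.radians(psi(s)); X=np.array([np.cos(r),np.sin(r),0]); Y=np.array([np.sin(r),-np.cos(r),0])
k=p+[0,0,-.0255]; print('nose',proj(c,[k,k+[0,0,.018]]).round(1))
for d in(0,60,-60):
    e=np.cos(np.radians(d))*X-np.sin(np.radians(d))*Y
    # ψ_sensor x = psi + d (ccw in world)
    a=r+np.radians(d); e=np.array([np.cos(a),np.sin(a),0])
    print(d,'lugs',proj(c,[k+e*.0135+[0,0,.008],k-e*.0135+[0,0,.008]]).round(1).tolist(),'marks',proj(c,[k+e*.0175+[0,0,.023],k-e*.0175+[0,0,.023]]).round(1).tolist())
u0,v0=u-30,v-30; print(u0,v0)
cv2.imwrite('pics/g.png',cv2.resize(c['color'][v0:v0+60,u0:u0+60],(600,600),interpolation=cv2.INTER_CUBIC))
```

```text
t 14.18 p [0.7388 0.0405 0.494 ] psi 84.09 q [ 0.16  0.52 -0.6   0.91  0.29  1.79 -0.41] F [-0.8  0.8 -2.9] M [-0.04 -0.07 -0.06] w 0.0297 g 59.3
268 139
nose [[267.8 146.8]
 [267.6 137.5]]
0 lugs [[277.0, 142.0], [258.4, 143.4]] marks [[279.7, 134.0], [255.2, 135.8]]
60 lugs [[271.6, 136.9], [263.8, 148.6]] marks [[272.6, 127.4], [262.3, 142.7]]
-60 lugs [[273.2, 147.9], [262.4, 137.6]] marks [[274.7, 141.7], [260.5, 128.3]]
238 109
```

View pics/g.png

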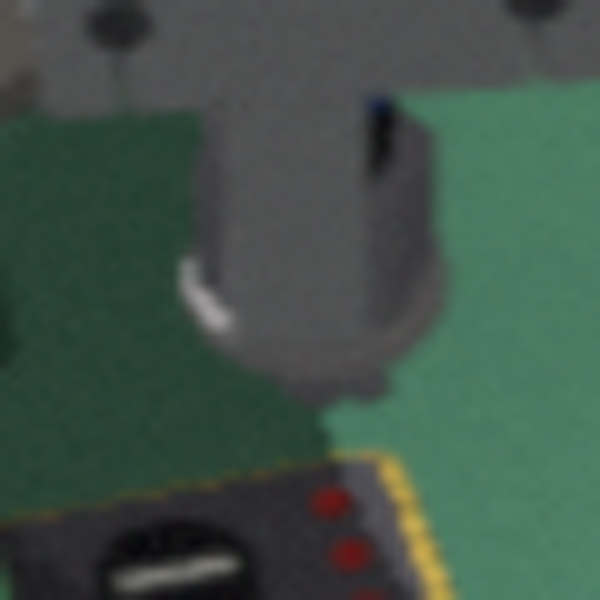

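The crop shows a bright strip at the collar's lower left (258,139), which may be glint, and a lug or nose protruding right of centre at (273,147), which hints at lugs -60° from tool x. To confirm, I'll turn the sensor and make one montage with views at +30° and +60°.

```bash
cp last_scene.npz v0.npz; echo "0.7388 0.0405 0.494 84.1" > v0.txt
```

{"fn": "send_rows", "kwargs": {"motion": [[[0, 0, 0, -0.105], [0, 0, 0, -0.105], [0, 0, 0, -0.105], [0, 0, 0, -0.105], [0, 0, 0, -0.105]]]}}

```text
clock: 14.65
ee_pos: [0.7389, 0.0404, 0.4951]
tool_rot: [0.541, 0.841, -0.001, -0.0]
force: [-1.1, -0.8, -1.9]
gripper_width: 0.0294
grip_force: 59.3
```

```bash
python3 -c "
from p import *
st();cam('scene')
s=manip.read_state();open('v1.txt','w').write(' '.join(map(str,[*s['ee_pos'],psi(s)])))"; cp last_scene.npz v1.npz
```

```text
t 14.65 p [0.7389 0.0404 0.4951] psi 114.46 q [ 0.2   0.54 -0.69  0.9   0.34  1.8   0.09] F [-1.1 -0.8 -1.9] M [-0.06 -0.16  0.02] w 0.0294 g 59.3
```

{"fn": "send_rows", "kwargs": {"motion": [[[0, 0, 0, -0.105], [0, 0, 0, -0.105], [0, 0, 0, -0.105], [0, 0, 0, -0.105], [0, 0, 0, -0.105]]]}}

```text
clock: 15.12
ee_pos: [0.739, 0.0403, 0.4953]
tool_rot: [0.306, 0.952, -0.0, -0.0]
force: [0.0, 0.3, -2.5]
gripper_width: 0.0299
grip_force: 59.3
```

Run:
```python
from p import *
st();cam('scene')
s=manip.read_state();open('v2.txt','w').write(' '.join(map(str,[*s['ee_pos'],psi(s)])))
import shutil; shutil.copy('last_scene.npz','v2.npz')
o=[]
for i in range(3):
    c=dict(np.load(f'v{i}.npz')); x,y,z,a=map(float,open(f'v{i}.txt').read().split())
    u,v=proj(c,[[x,y,z-.01]])[0].round().astype(int); u0,v0=u-16,v-14
    im=cv2.resize(c['color'][v0:v0+28,u0:u0+32],(264*3//3,231),interpolation=cv2.INTER_CUBIC)
    im=np.clip(im.astype(float)*1.8,0,255).astype(np.uint8)
    raw=im.copy()
    for d,col in((0,(0,0,255)),(60,(255,0,255)),(-60,(255,255,0))):
        r=np.radians(a+d); e=np.array([np.cos(r),np.sin(r),0]); k=np.array([x,y,z-.0255])
        for sg in(1,-1):
            q=(proj(c,[k+sg*e*.0135+[0,0,.008]])[0]-[u0,v0]+.5)*8.25; cv2.circle(im,(int(q[0]),int(q[1])),4,col,1)
            q=(proj(c,[k+sg*e*.018+[0,0,.023]])[0]-[u0,v0]+.5)*8.25; cv2.drawMarker(im,(int(q[0]),int(q[1])),col,cv2.MARKER_CROSS,8)
    o.append(np.vstack([raw,im]))
cv2.imwrite('pics/m.png',np.hstack(o))
```

```text
t 15.12 p [0.739  0.0403 0.4953] psi 144.38 q [ 0.24  0.55 -0.78  0.9   0.39  1.81  0.59] F [ 0.   0.3 -2.5] M [-0.02 -0.12 -0.02] w 0.0299 g 59.3
```

View pics/m.png

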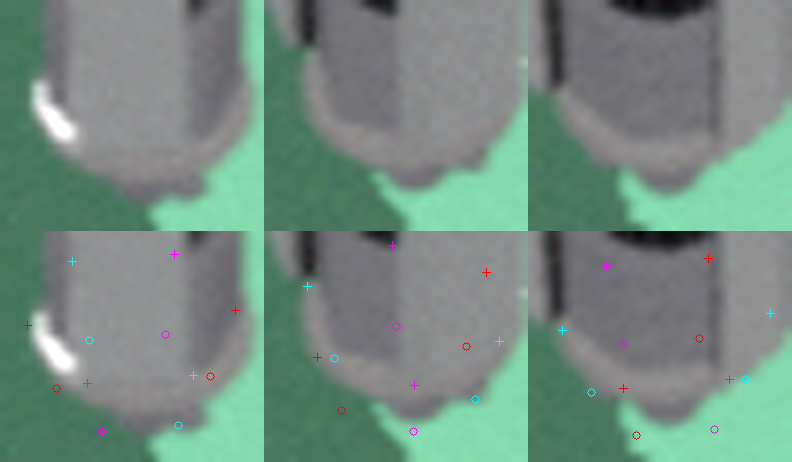

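In all three views the lug bulge follows the cyan prediction, e.g. (200,190) in view 1 and (475,165) in view 2. The bright strip vanished after turning, so it was glint. The lugs lie at tool yaw -60°, which makes the entry yaw 66° and the turned yaw about -24°. I'll move to hover over the port.

```bash
python3 -c "
from p import *
st();rows([(.492,-.2797,.16,65.9,.039)])"
```

```text
t 15.17 p [0.739  0.0402 0.4952] psi 144.85 q [ 0.24  0.55 -0.78  0.9   0.39  1.81  0.6 ] F [-0.6 -0.2 -2.1] M [ 0.05 -0.15  0.02] w 0.0293 g 59.3
psi 144.9 from [0.739  0.0402 0.4952] n 14 end [ 0.492  -0.2797  0.16  ] 65.9
[[[0.0013, -0.0288, 0.0239, 0.098], [-0.0016, -0.0288, 0.0239, 0.098], [-0.0044, -0.0285, 0.024, 0.098], [-0.0071, -0.028, 0.0239, 0.099], [-0.0099, -0.0271, 0.024, 0.098]]]
[[[-0.0125, -0.026, 0.0239, 0.099], [-0.015, -0.0247, 0.024, 0.098], [-0.0173, -0.0231, 0.0239, 0.099], [-0.0195, -0.0213, 0.024, 0.098], [-0.0215, -0.0193, 0.0239, 0.099]]]
[[[-0.0233, -0.017, 0.024, 0.098], [-0.0249, -0.0147, 0.0239, 0.099], [-0.0262, -0.0121, 0.024, 0.098], [-0.0274, -0.0095, 0.0239, 0.099]]]
```

{"fn": "send_rows", "kwargs": {"motion": [[[0.0015, -0.029, 0.024, 0.098], [-0.0015, -0.029, 0.024, 0.098], [-0.0045, -0.0285, 0.024, 0.098], [-0.007, -0.028, 0.024, 0.099], [-0.01, -0.027, 0.024, 0.098]]]}}

```text
clock: 15.58
ee_pos: [0.6478, -0.0744, 0.3743]
tool_rot: [0.534, 0.846, -0.0, -0.0]
force: [1.2, -0.1, -2.6]
gripper_width: 0.0297
grip_force: 59.3
```

{"fn": "send_rows", "kwargs": {"motion": [[[-0.0125, -0.026, 0.024, 0.099], [-0.015, -0.0245, 0.024, 0.098], [-0.0175, -0.023, 0.024, 0.099], [-0.0195, -0.0215, 0.024, 0.098], [-0.0215, -0.0195, 0.024, 0.099]]]}}

```text
clock: 16.0
ee_pos: [0.5581, -0.1876, 0.2547]
tool_rot: [0.724, 0.69, -0.0, -0.0]
force: [0.0, -0.3, -2.4]
gripper_width: 0.0297
grip_force: 59.3
```

{"fn": "send_rows", "kwargs": {"motion": [[[-0.0235, -0.017, 0.024, 0.098], [-0.025, -0.0145, 0.024, 0.099], [-0.0265, -0.012, 0.024, 0.098], [-0.0275, -0.0095, 0.024, 0.099], [0, 0, 0, 0]]]}}

```text
clock: 16.42
ee_pos: [0.4818, -0.282, 0.1553]
tool_rot: [0.847, 0.532, -0.003, -0.003]
force: [-1.1, -0.9, -2.3]
gripper_width: 0.0295
grip_force: 59.3
```

{"fn": "send_rows", "kwargs": {"motion": [[[0, 0, 0, 0], [0, 0, 0, 0], [0, 0, 0, 0]]]}}

```text
clock: 16.67
ee_pos: [0.4894, -0.2773, 0.1607]
tool_rot: [0.842, 0.539, 0.0, 0.0]
force: [0.1, -0.1, -1.2]
gripper_width: 0.0296
grip_force: 59.3
```

Run:
```python
from p import *
st();rows([(.492,-.2797,.09,65.9,.02)])
c=cam('scene'); g=cv2.cvtColor(c['color'],cv2.COLOR_BGR2GRAY); hsv=cv2.cvtColor(c['color'],cv2.COLOR_BGR2HSV)
# flange again in this same picture, and orange marks
P=cloud(c)
m=(abs(P[...,0]-.493)<.06)&(abs(P[...,1]+.279)<.06)&(P[...,2]>.02)&(P[...,2]<.07)&(hsv[...,1]>100)&(hsv[...,0]<25)&(hsv[...,2]>90)
n,l,s,ce=cv2.connectedComponentsWithStats(m.astype(np.uint8))
for k in range(1,n): print(s[k,4],plane(c,[ce[k]],.053).round(4))
# held collar silhouette: depth-based points near TCP height band
s=manip.read_state(); p=s['ee_pos']
m=(abs(P[...,0]-p[0])<.04)&(abs(P[...,1]-p[1])<.04)&(P[...,2]>p[2]-.04)&(P[...,2]<p[2]-.0015)
v,u=np.nonzero(m)
for vv in range(v.min(),v.max()+1): 
    q=u[v==vv]
    if len(q): print(vv,q.min(),q.max(),'mid',(q.min()+q.max())/2)
k=p+[0,0,-.0245]
print('pred nose',proj(c,[k])[0].round(1),'collar under',proj(c,[k+[0,0,.018]])[0].round(1))
```

```text
t 16.67 p [ 0.4894 -0.2773  0.1607] psi 65.26 q [ 0.8   0.33 -0.48  1.88  0.18  0.97 -0.19] F [ 0.1 -0.1 -1.2] M [-0.02 -0.11 -0.01] w 0.0296 g 59.3
psi 65.3 from [ 0.4894 -0.2773  0.1607] n 4 end [ 0.492  -0.2797  0.09  ] 65.9
[[[-0.0003, 0.0008, 0.0177, -0.003], [-0.0003, 0.0008, 0.0177, -0.003], [-0.0003, 0.0009, 0.0177, -0.003], [-0.0002, 0.0008, 0.0176, -0.002]]]
3 [[ 0.4907 -0.2554  0.053 ]]
20 [[ 0.4974 -0.2784  0.053 ]]
2 [[ 0.4951 -0.3036  0.053 ]]
192 109 109 mid 109.0
194 111 111 mid 111.0
195 110 110 mid 110.0
196 110 110 mid 110.0
197 110 110 mid 110.0
198 109 111 mid 110.0
199 107 111 mid 109.0
200 106 110 mid 108.0
201 105 109 mid 107.0
202 103 108 mid 105.5
203 97 107 mid 102.0
204 98 107 mid 102.5
205 104 106 mid 105.0
206 105 105 mid 105.0
pred nose [104.7 202.6] collar under [102.5 197.2]
```

{"fn": "send_rows", "kwargs": {"motion": [[[-0.0015, 0.003, 0.02, -0.01], [0, 0, 0.02, 0], [0, 0, 0.02, 0], [0, 0, 0.014, 0], [0, 0, 0, 0]]]}}

```text
clock: 17.13
ee_pos: [0.4899, -0.2795, 0.0839]
tool_rot: [0.839, 0.544, -0.001, -0.001]
force: [0.3, 1.2, -2.3]
gripper_width: 0.0295
grip_force: 59.3
```

{"fn": "send_rows", "kwargs": {"motion": [[[0, 0, 0, 0], [0, 0, 0.003, 0], [0, 0, 0.003, 0], [0, 0, 0.003, 0], [0, 0, 0, 0]]]}}

```text
clock: 17.55
ee_pos: [0.4906, -0.2809, 0.077]
tool_rot: [0.84, 0.543, 0.0, 0.0]
force: [-0.1, 0.0, -1.7]
gripper_width: 0.0299
grip_force: 59.3
```

```bash
python3 -c "
from p import *
st()"
```

```text
t 17.55 p [ 0.4906 -0.2809  0.077 ] psi 65.81 q [ 0.77  0.44 -0.45  1.94  0.26  0.82 -0.24] F [-0.1  0.  -1.7] M [-0.05 -0.05 -0.  ] w 0.0299 g 59.3
```

{"fn": "send_rows", "kwargs": {"motion": [[[0.001, 0.0005, 0.001, 0], [0, 0, 0.001, 0], [0, 0, 0.001, 0], [0, 0, 0, 0], [0, 0, 0, 0]]]}}

```text
clock: 17.97
ee_pos: [0.4914, -0.2801, 0.074]
tool_rot: [0.84, 0.543, 0.0, -0.0]
force: [0.1, -0.3, -2.2]
gripper_width: 0.0297
grip_force: 59.3
```

{"fn": "send_rows", "kwargs": {"motion": [[[0, 0, 0.001, 0], [0, 0, 0.001, 0], [0, 0, 0.0005, 0], [0, 0, 0, 0], [0, 0, 0, 0]]]}}

```text
clock: 18.38
ee_pos: [0.4914, -0.2801, 0.0714]
tool_rot: [0.84, 0.543, 0.0, -0.0]
force: [0.6, 0.5, -1.9]
gripper_width: 0.0299
grip_force: 59.3
```

```bash
python3 -c "
from p import *
st()"
```

```text
t 18.38 p [ 0.4914 -0.2801  0.0714] psi 65.82 q [ 0.77  0.44 -0.45  1.95  0.26  0.81 -0.25] F [ 0.6  0.5 -1.9] M [-0.05 -0.09 -0.02] w 0.0299 g 59.3
```

{"fn": "send_rows", "kwargs": {"motion": [[[0, 0, 0.001, 0], [0, 0, 0.001, 0], [0, 0, 0, 0], [0, 0, 0, 0]]]}}

```text
clock: 18.72
ee_pos: [0.4915, -0.2801, 0.0695]
tool_rot: [0.84, 0.543, 0.0, 0.0]
force: [-0.6, 0.0, -1.2]
gripper_width: 0.0296
grip_force: 59.3
```

{"fn": "send_rows", "kwargs": {"motion": [[[0, 0, 0.001, 0], [0, 0, 0.001, 0], [0, 0, 0, 0], [0, 0, 0, 0]]]}}

```text
clock: 19.05
ee_pos: [0.4915, -0.2802, 0.0675]
tool_rot: [0.84, 0.543, 0.0, 0.0]
force: [-1.0, 0.6, 1.3]
gripper_width: 0.0299
grip_force: 59.3
```

```bash
python3 -c "
from p import *
st()"
```

```text
t 19.05 p [ 0.4915 -0.2802  0.0675] psi 65.82 q [ 0.76  0.45 -0.45  1.95  0.26  0.8  -0.25] F [-1.   0.6  1.3] M [-0.03  0.07 -0.01] w 0.0299 g 59.3
```

The spring plunger is met at 3 N with no side force, so the lugs are in the slots. Pushing on.

{"fn": "send_rows", "kwargs": {"motion": [[[0, 0, 0.0015, 0], [0, 0, 0.0015, 0], [0, 0, 0.001, 0], [0, 0, 0, 0], [0, 0, 0, 0]]]}}

```text
clock: 19.47
ee_pos: [0.4915, -0.2801, 0.0635]
tool_rot: [0.84, 0.543, 0.0, 0.0]
force: [-0.8, -0.7, 4.6]
gripper_width: 0.0296
grip_force: 59.3
```

{"fn": "send_rows", "kwargs": {"motion": [[[0, 0, 0.0015, 0], [0, 0, 0.0015, 0], [0, 0, 0.001, 0], [0, 0, 0, 0], [0, 0, 0, 0]]]}}

```text
clock: 19.88
ee_pos: [0.4915, -0.2802, 0.0595]
tool_rot: [0.84, 0.543, 0.0, 0.0]
force: [-1.4, 0.5, 7.0]
gripper_width: 0.0294
grip_force: 59.3
```

```bash
python3 -c "
from p import *
st()"
```

```text
t 19.88 p [ 0.4915 -0.2802  0.0595] psi 65.82 q [ 0.76  0.46 -0.44  1.95  0.27  0.79 -0.26] F [-1.4  0.5  7. ] M [0.08 0.34 0.04] w 0.0294 g 59.3
```

{"fn": "send_rows", "kwargs": {"motion": [[[0, 0, 0.001, 0], [0, 0, 0.001, 0], [0, 0, 0, 0], [0, 0, 0, 0]]]}}

```text
clock: 20.22
ee_pos: [0.4916, -0.2803, 0.0593]
tool_rot: [0.84, 0.543, -0.0, 0.001]
force: [-13.5, 5.5, 41.3]
gripper_width: 0.0297
grip_force: 59.3
```

```bash
python3 -c "
from p import *
st()"
```

```text
t 20.22 p [ 0.4916 -0.2803  0.0593] psi 65.81 q [ 0.76  0.46 -0.44  1.95  0.27  0.78 -0.26] F [-13.5   5.5  41.3] M [1.54 3.26 0.04] w 0.0297 g 59.3
```

Collar is home on the face (41 N is a bit firm), so I'll ease 1.5 mm and begin the clockwise twist.

{"fn": "send_rows", "kwargs": {"motion": [[[0, 0, -0.0015, 0], [0, 0, 0, 0], [0, 0, 0, 0.06], [0, 0, 0, 0.1], [0, 0, 0, 0.1]]]}}

```text
clock: 20.63
ee_pos: [0.4914, -0.2801, 0.0595]
tool_rot: [0.904, 0.428, -0.0, -0.0]
force: [-5.4, 3.9, 16.7]
gripper_width: 0.0297
grip_force: 59.5
```

{"fn": "send_rows", "kwargs": {"motion": [[[0, 0, 0, 0.1], [0, 0, 0, 0.1], [0, 0, 0, 0], [0, 0, 0, 0]]]}}

```text
clock: 20.97
ee_pos: [0.4909, -0.2796, 0.0594]
tool_rot: [0.941, 0.337, -0.001, -0.0]
force: [-8.5, 4.9, 19.7]
gripper_width: 0.03
grip_force: 59.4
```

```bash
python3 -c "
from p import *
st()"
```

```text
t 20.97 p [ 0.4909 -0.2796  0.0594] psi 39.44 q [ 0.67  0.45 -0.34  1.96  0.21  0.77 -0.66] F [-8.5  4.9 19.7] M [1.23 1.96 0.02] w 0.03 g 59.4
```

{"fn": "send_rows", "kwargs": {"motion": [[[0, 0, 0, 0.1], [0, 0, 0, 0.1], [0, 0, 0, 0.1], [0, 0, 0, 0.1], [0, 0, 0, 0.1]]]}}

```text
clock: 21.38
ee_pos: [0.49, -0.2781, 0.0594]
tool_rot: [0.996, 0.092, -0.001, -0.001]
force: [-15.8, 16.4, 31.8]
gripper_width: 0.0297
grip_force: 60.4
```

{"fn": "send_rows", "kwargs": {"motion": [[[0, 0, 0, 0.1], [0, 0, 0, 0.1], [0, 0, 0, 0.1], [0, 0, 0, 0], [0, 0, 0, 0]]]}}

```text
clock: 21.8
ee_pos: [0.4897, -0.2773, 0.0594]
tool_rot: [0.998, -0.055, -0.002, -0.001]
force: [-18.6, 18.3, 35.0]
gripper_width: 0.0296
grip_force: 60.2
```

```bash
python3 -c "
from p import *
st()"
```

```text
t 21.8 p [ 0.4897 -0.2773  0.0594] psi -6.31 q [ 0.52  0.43 -0.15  1.97  0.09  0.75 -1.36] F [-18.6  18.3  35. ] M [4.49 4.31 0.38] w 0.0296 g 60.2
```

Turned 72° with 0.38 N m resistance, but a side load has built up from grip eccentricity. I'll relieve it, then finish the turn.

{"fn": "send_rows", "kwargs": {"motion": [[[-0.001, -0.0015, -0.0003, 0], [-0.001, -0.001, -0.0002, 0], [0, 0, 0, 0], [0, 0, 0, 0]]]}}

```text
clock: 22.13
ee_pos: [0.489, -0.2772, 0.0595]
tool_rot: [0.998, -0.055, -0.001, -0.0]
force: [-5.0, 2.2, 11.2]
gripper_width: 0.0297
grip_force: 59.7
```

```bash
python3 -c "
from p import *
st()"
```

```text
t 22.13 p [ 0.489  -0.2772  0.0595] psi -6.36 q [ 0.52  0.43 -0.15  1.97  0.09  0.75 -1.36] F [-5.   2.2 11.2] M [0.53 1.4  0.25] w 0.0297 g 59.7
```

{"fn": "send_rows", "kwargs": {"motion": [[[-0.0003, 0, 0, 0.1], [-0.0003, 0, 0.0002, 0.1], [-0.0002, 0, 0.0002, 0.1], [0, 0, 0, 0], [0, 0, 0, 0]]]}}

```text
clock: 22.55
ee_pos: [0.4888, -0.2765, 0.0595]
tool_rot: [0.979, -0.204, -0.0, -0.0]
force: [-5.6, 5.2, 15.2]
gripper_width: 0.0298
grip_force: 59.7
```

```bash
python3 -c "
from p import *
st()"
```

```text
t 22.55 p [ 0.4888 -0.2765  0.0595] psi -23.56 q [ 0.47  0.42 -0.08  1.98  0.05  0.74 -1.63] F [-5.6  5.2 15.2] M [1.42 1.32 0.18] w 0.0298 g 59.7
```

{"fn": "send_rows", "kwargs": {"motion": [[[0, 0, 0, 0.05], [0, 0, 0, 0.04], [0, 0, 0, 0], [0, 0, 0, 0], [0, 0, 0, 0]]]}}

```text
clock: 22.97
ee_pos: [0.4889, -0.2762, 0.0595]
tool_rot: [0.969, -0.247, -0.0, -0.0]
force: [-5.7, 6.9, 16.3]
gripper_width: 0.0303
grip_force: 59.8
```

Run:
```python
from p import *
st()
c=cam('scene'); P=cloud(c)
m=(abs(P[...,0]-.377)<.04)&(abs(P[...,1]-.248)<.04)&(P[...,2]>.145)&(P[...,2]<.165)
print('tail',m.sum(),P[m].mean(0).round(4))
```

```text
t 22.97 p [ 0.4889 -0.2762  0.0595] psi -28.66 q [ 0.45  0.42 -0.06  1.98  0.04  0.74 -1.7 ] F [-5.7  6.9 16.3] M [1.86 1.18 0.3 ] w 0.0303 g 59.8
tail 59 [0.3807 0.2466 0.1498]
```

{"fn": "send_rows", "kwargs": {"motion": [[[0, 0, 0, 0.03], [0, 0, 0, 0.03], [0, 0, 0, 0], [0, 0, 0, 0], [0, 0, 0, 0]]]}}

```text
clock: 23.43
ee_pos: [0.489, -0.2761, 0.0595]
tool_rot: [0.961, -0.276, -0.0, -0.0]
force: [-5.1, 8.2, 16.6]
gripper_width: 0.0296
grip_force: 59.9
```

```bash
python3 -c "
from p import *
st()"
```

```text
t 23.43 p [ 0.489  -0.2761  0.0595] psi -32.09 q [ 0.44  0.42 -0.05  1.98  0.03  0.74 -1.76] F [-5.1  8.2 16.6] M [2.03 1.16 0.39] w 0.0296 g 59.9
```

```bash
python3 -c "
from p import *
print(manip.hand_in()); st()"
```

```text
the job is handed in; nothing more can be done
None
the job is handed in; nothing more can be done
```

I handed the job in at about 23.5 s of the 58 s: the scanner read the code and is back in its stand. The blue-banded transducer is pushed home in the port, turned about 98° clockwise and still gripped at about 60 N. The hand-in gave no verdict, and I judged the valve position from tool angle and torque rather than reading it directly.

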